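Tap the slanted lock pin of a rotor holder home

ROBOT

A 6-joint arm with a two-finger parallel gripper is mounted at the origin on a cart in front of the work surface, level with it; the furniture and walls round the work are solid. World frame = base frame: x ahead of the robot, y to its left, z up, the work surface at z = 0. Lengths are in m, angles in rad, forces in N, time in s.
With the tool pointing down it reaches from about 0.25 to 0.725 m from the base axis. Payload 9.7 kg.
Tool frame: the origin (TCP) lies at the very end of the fingers, on their centre line; the grasp point (between the pads) lies 19 mm behind it; y points along the fingers, z is the direction in which the jaws open and shut, and the axes are right-handed (so a half turn about y gives the same grasp; the last joint's range is limited). The gripper opens to 85 mm and grips with 20 to 120 N. Pads are 22 mm wide; open, the fingers measure 114 mm over their backs; the gripper's body (76 mm by 85 mm) begins 54 mm behind the grasp point. The pads swing forward as they close: fully open they stand 13 mm farther back than shut.
Start: joints at [1.119, 0.087, 0.176, 1.66, 0, 1.571], TCP at [0.24, 0.495, 0.231] pointing down, gripper open.
Joint ranges: [-3.13, 3.13], [-0.85, 1.81], [-1.15, 1.24], [-2.2, 2.28], [-1.44, 1.52], [-3.14, 3.14]. Speed limits (rad/s): [2.22, 2.22, 2.57, 3.14, 3.14, 3.14].

INTERFACE

Orientations are given as a unit quaternion [x, y, z, w].
In Python, from rig import status, snapshot, get_calibration, env gives the robot as it stands.
- The arm moves only by the tool send_rows, never from a script. Its argument "motion" is text: rows parted by semicolons, each of 7 numbers parted by spaces: the finger opening in cm, from 0 to 8.54, then the shift along the world's x, y, z in cm, then the turn, a rotation vector about the world's x, y, z in degrees. A call has exactly 5 rows; each row is the pose to reach, as a shift and turn from the pose measured when the call began; what a row does not reach only later rows make up. A row lasts 1/8 s, in which the tool goes at most 62.5 mm and 10.7 degrees, less where a joint would pass 70% of its speed; a pose out of reach is approached as far as the arm can. A call with a gripper value outside its range is refused whole. The fingers move at their own pace and stop on an object; "squeeze" is the grip in N (left out, the last holds). Time passes only in rows, so rows that repeat a pose let the fingers close, or fill a call up. It gives the time, the measured TCP pose, the force and the opening at its end, in the units of the state.
- status.sense(): the state, without advancing time (a new reading comes with each control period).
- snapshot(name): name is "side" or "top"; returns the picture (400x640x3 uint8, red, green, blue); there is no depth.
- get_calibration(name): a dict with "fx", "fy", "cx", "cy" (pixels), "dist" ([k1, k2, p1, p2, k3] as OpenCV has them; the pictures are not rectified), "rvec" (rotation vector, rad) and "tvec" (3), from world to camera coordinates, as OpenCV has them. Camera axes: x right, y down, z forward; pixel columns grow to the right and rows downward; lengths in m; the calibration is good to about 2 mm. A picture is of the moment at which its call begins. get_calibration takes no time and is no camera call.
- env.hand_in(): hands the job in, once; it reports no verdict.
The state is a dict: "clock": time; "qpos": joint angles; "joint_vel": joint speeds; "effort": joint torques, N m; "position": TCP position; "tcp_rot": TCP orientation; "ft_force": force on the tool from outside, world axes, zero at the start; "moment": the same for the moment, N m; "width": opening from 0.0 (shut) to 1.0 (fully open).
Only numpy, scipy, OpenCV 4.12 (cv2) and the standard library are available. Lean on these libraries where they do the work, as an engineer would, in place of code of your own. Each camera call takes 0.05 s, during which the arm holds its last target. There are 200 camera calls.

TASK

Pick up the bench mallet and drive the slanted lock pin of the rotor holder fully home with a blow or blows of a mallet face, held square to the pin. Then lay the mallet back down flat on the worktop and let go of it; touch the pin with nothing but the mallet and do not disturb the beaker, tape roll and jar.

Things in the scene. Friction and masses are not known exactly. Their poses are not given: they have to be found in the camera images.
- mallet: Bench mallet lying on its side, 200 mm long, 0.5 kg: dark steel cylinder head (48 mm thick) with a round flat white face 42 mm wide at each end, pale flat-sided wooden handle. Origin on the worktop under mid-length; own z up as it lies; own y along the handle, from head (y -116 to -68 mm) to butt (+84 mm); own x is the head's axis, faces at x = -42 and +42 mm, so as it lies they point sideways.
- mallet_head (a point): Centre of the mallet's head, at own (0, -92, 24) mm of the mallet; the two faces are 42 mm from it along the mallet's own +x and -x. Axes as the mallet's.
- holder: Rotor holder, fixed: dark base plate 150 x 110 x 12 mm (own x -95 to +55 mm), aluminium block 84 mm wide (x -94 to +2 mm, top at 46 mm) carrying a grey toothed rotor (65 mm across, at x -54 mm, top 89 mm). A steel barrel 38 mm thick rises from it, leaning 50 degrees from upright along own +x (away from the robot, give or take the yaw), the lock pin in its end. Origin on the worktop; own z up.
- barrel_end (a point): Centre of the flat end face of the slanted barrel, at own (38, 0, 76) mm of the holder; the pin slides in and out of this face.
- pin_head (a point): Centre of the outer end of the lock pin's head (a 26 mm wide, 10 mm thick button on a 14 mm shank), where it is struck. Own z points outward along the pin's axis: 50 degrees from straight up, toward the holder's own +x.
- lock_pin (a joint): How far the pin has been driven in, in m: 0 = standing fully out (underside of its head 18 mm from the barrel's end), 0.018 = home (head seated against the barrel's end). It starts 0 to 4 mm in. A light spring pushes it out, but friction is greater: it takes about 8 to 10 N along its axis to drive it and it stays where it is left.
- beaker: Empty glass beaker, 57 mm wide, 79 mm tall, bystander; origin under its centre.
- tape_roll: Roll of tape lying flat, 82 mm across, 19 mm tall, bystander; origin under its centre.
- jar: Glass jar with a black cap, 61 mm wide, 100 mm tall, bystander; origin under its centre.
- mallet_grip (a point): Point on the handle, 15 mm from the balance point toward the butt, where it is well gripped across own x, at own (0, -35, 24) mm of the mallet; from y = -60 to +60 mm the handle is 26 mm wide (x) and spans z 7 to 41 mm. Axes as the mallet's.
Not all that is in view belongs to the job. There is more than one size of the holder; the one meant has the size given above.

How it is judged:
On the way, in this order (a step that is already met when the one before it is completed fails the run):
1. the mallet is lifted (height (world z) of mallet_head above 0.07 m), for 0.1 s.
2. the mallet strikes the pin: the pin moves in at over 0.03 m/s with a face against its head, the head's axis within 20 degrees of the pin's (velocity of joint lock_pin above 0.03 m/s and distance between mallet_head and pin_head below 0.055 m and angle between the x axis of mallet and the z axis of pin_head, either way round below 0.35 rad).
3. the pin is home to within 3 mm, with the mallet head still over it and square to it within 20 degrees (value of joint lock_pin above 0.015 m and distance between mallet_head and pin_head below 0.09 m and angle between the x axis of mallet and the z axis of pin_head, either way round below 0.35 rad), for 0.05 s.
At the end, for the whole second after the job is handed in: The lock pin is within 3 mm of home; the mallet lies flat on the worktop on its side (own z within 0.2 rad of vertical, head centre below 40 mm), at rest (value of joint lock_pin above 0.015 m and height (world z) of mallet_head below 0.04 m and angle between mallet's own z axis and vertical below 0.2 rad and linear speed of mallet below 0.02 m/s); the robot touches nothing.
It fails at once if the pin is pushed by hand, not by the mallet: it is driven in while the mallet's head is not at it (velocity of joint lock_pin above 0.02 m/s and distance between mallet_head and pin_head above 0.065 m).
It fails at once if the fingers or the arm touch the pin (contact force between any of the fingers, the arm and lock_pin above 0.5 N).
It fails at once if the beaker is disturbed (20 mm) (distance of beaker from where it was at the start of the episode above 0.02 m).
It fails at once if the tape roll is disturbed (20 mm) (distance of tape_roll from where it was at the start of the episode above 0.02 m).
It fails at once if the jar is disturbed (20 mm) (distance of jar from where it was at the start of the episode above 0.02 m).
It also fails if it takes over 45 s, if anything falls off the work surface, if the arm or the gripper's body presses on something with over 40 N, if the wrist force passes 120 N, or if a joint passes its speed limit or range.

## Working session

There is one attempt and no reset: what is moved stays moved. The work goes in short steps, Python scripts to look and compute and a tool call to move; the robot and the scene stay as the last step left them, time stands still between calls to the robot, and variables do not carry over. Pictures are saved under pics/ and viewed, about 8 in all and at most 12, crops included, and the job is handed in when it is done.

Besides the shell and the picture viewer there is one more tool, called after ">>>" in YAML: its name, and indented under it one key for each argument. send_rows: Moves the arm, as the interface text tells. Its arguments: {"type":"object","properties":{"motion":{"type":"string"},"squeeze":{"type":"number"}},"required":["motion"]}

```bash
mkdir -p pics; ls; python3 - <<'E'
from rig import status,snapshot,get_calibration
import cv2
for n in("side","top"):
    im=snapshot(n); cv2.imwrite(f"pics/{n}0.png",im[:,:,::-1])
    c=get_calibration(n);print(n,c)
    R=cv2.Rodrigues(c["rvec"] if hasattr(c["rvec"],'shape') else __import__('numpy').array(c["rvec"]))[0]
    print(-R.T@c["tvec"])
print(status.sense())
E
```

```text
pics
side {'fx': 499.46897859016906, 'fy': 499.46897859016906, 'cx': 320.81395538243265, 'cy': 208.5824012451308, 'dist': array([-0.13101148,  0.        ,  0.        ,  0.        ,  0.        ]), 'rvec': array([ 2.2281601 , -1.32288026,  0.39921514]), 'tvec': array([-0.33159712,  0.41974366,  0.9709502 ])}
[-0.01400061 -0.39644982  1.03514115]
top {'fx': 442.63148689184635, 'fy': 442.63148689184635, 'cx': 324.1872024516716, 'cy': 193.6733117228071, 'dist': array([-0.08362777,  0.        ,  0.        ,  0.        ,  0.        ]), 'rvec': array([ 2.11714876, -2.16001942,  0.18830114]), 'tvec': array([-0.0578131 ,  0.56348961,  1.28278503])}
[ 0.3419217  -0.05473284  1.35885768]
{'clock': 0.1, 'qpos': array([1.11901669e+00, 8.74331662e-02, 1.75171011e-01, 1.65976779e+00,
       4.22766822e-05, 1.57079006e+00]), 'joint_vel': array([ 0.00048232, -0.00213183,  0.00093662,  0.00110285, -0.00145968,
        0.00172537]), 'effort': array([ 8.33049171e-05, -5.21559763e+01,  4.65654588e+01,  1.60013360e-02,
        5.51770086e-05, -3.96888674e-05]), 'position': array([0.24001189, 0.49464062, 0.23061677]), 'tcp_rot': array([ 0.68956496, -0.15848337,  0.15825886, -0.68872151]), 'ft_force': array([-1.01104885,  0.18427559, -0.65117657]), 'moment': array([ 0.02327705, -0.05644047,  0.00612569]), 'width': 1.0015748165276486}
```

View pics/top0.png

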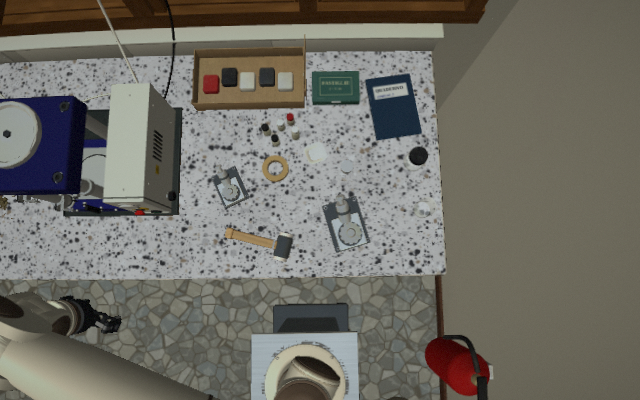

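View pics/side0.png

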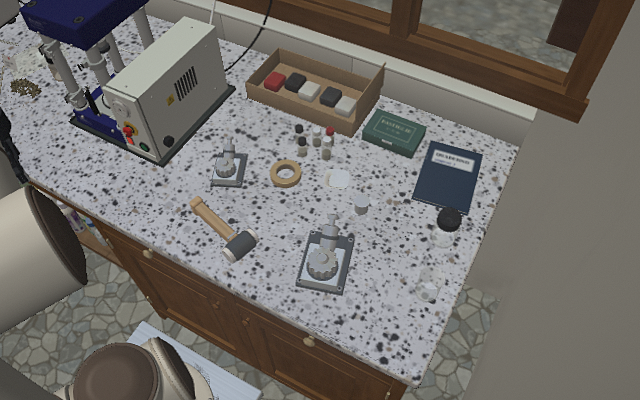

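The top view shows two holders, a small one at (229,187) and a large one at (346,222). The mallet's head is at (284,246) and its butt at (228,233). The tape is at (275,168), the jar's cap at (419,156) and a glass, probably the beaker, near (425,210) or (347,166). Next I'll check these in an enlarged crop and measure the sizes.

```bash
cat > h.py <<'E'
import numpy as np,cv2
from rig import status,snapshot,get_calibration
C={n:get_calibration(n) for n in("side","top")}
def RT(n): return cv2.Rodrigues(np.array(C[n]["rvec"]))[0],np.array(C[n]["tvec"])
def K(n): c=C[n];return np.array([[c["fx"],0,c["cx"]],[0,c["fy"],c["cy"]],[0,0,1]])
def pix(n,P): return cv2.projectPoints(np.array(P,float).reshape(-1,1,3),np.array(C[n]["rvec"]),np.array(C[n]["tvec"]),K(n),C[n]["dist"])[0][:,0]
def ground(n,p,z=0):
    R,t=RT(n);u=cv2.undistortPoints(np.array(p,float).reshape(-1,1,2),K(n),C[n]["dist"])[:,0]
    o=-R.T@t;d=np.c_[u,np.ones(len(u))]@R
    return o+d*((z-o[2])/d[:,2])[:,None]
def crop(im,x,y,w,h,s): return cv2.resize(im[y:y+h,x:x+w,::-1],None,fx=s,fy=s,interpolation=cv2.INTER_CUBIC)
E
python3 - <<'E'
from h import *
t=cv2.imread("pics/top0.png")[:,:,::-1];s=cv2.imread("pics/side0.png")[:,:,::-1]
a=crop(t,205,155,175,105,4.5)[:,:787]; b=crop(s,185,185,200,115,0.1)
cv2.imwrite("pics/c1.png",a)
cv2.imwrite("pics/c2.png",crop(s,180,190,190,110,4.2))
print(ground("top",[[229,187],[346,222],[284,246],[228,233],[275,168],[425,210],[347,166]]).round(3))
E
```

```text
[[ 0.597  0.228  0.   ]
 [ 0.48  -0.135  0.   ]
 [ 0.41   0.057  0.   ]
 [ 0.453  0.229  0.   ]
 [ 0.655  0.083  0.   ]
 [ 0.513 -0.382  0.   ]
 [ 0.657 -0.143  0.   ]]
```

View pics/c1.png

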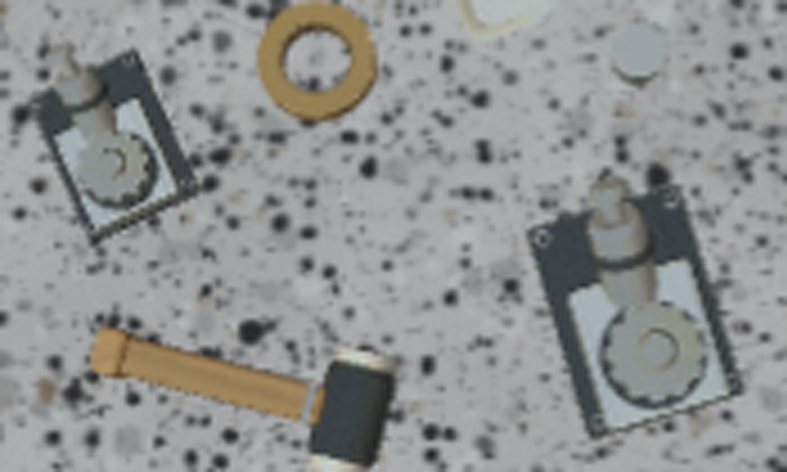

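View pics/c2.png

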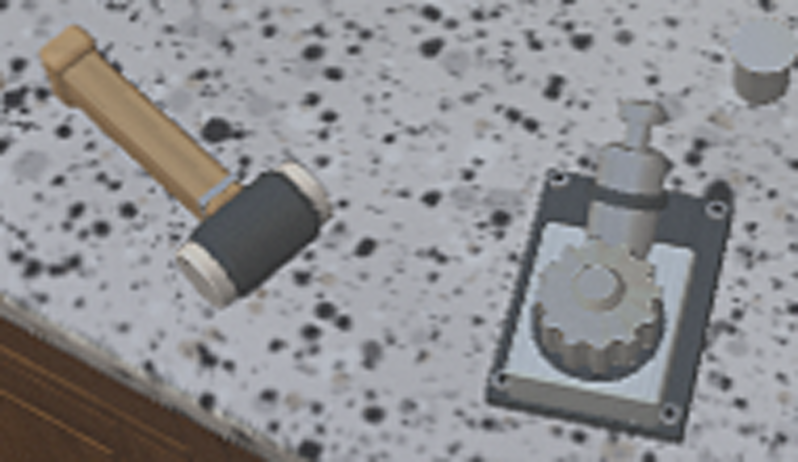

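```bash
python3 - <<'E'
from h import *
from scipy.optimize import least_squares
T=lambda p:np.array(p)/4.5+[205,155]; S=lambda p:np.array(p)/4.2+[180,190]
def fit(own,tp,sp,x0):
    own=np.array(own)
    def w(q): 
        c,s=np.cos(q[2]),np.sin(q[2]);return own@np.array([[c,-s,0],[s,c,0],[0,0,1]]).T+[q[0],q[1],0]
    f=lambda q:np.r_[(pix("top",w(q))-T(tp)).ravel(),(pix("side",w(q))-S(sp)).ravel()]
    r=least_squares(f,x0,loss="soft_l1");print(r.x.round(4),np.degrees(r.x[2]).round(1));print(f(r.x).reshape(-1,2).round(1).tolist());return r.x
# holder: corners at z=.012, pin head nominal(2mm in)
L=.028-.002;a=np.radians(50);tip=[.038+L*np.sin(a),0,.076+L*np.cos(a)]
h=fit([[.055,.055,.012],[.055,-.055,.012],[-.095,-.055,.012],[-.095,.055,.012],tip,[-.054,0,.089]],
 [[530,235],[680,190],[742,388],[595,435],[607,184],[655,352]],[[550,168],[733,185],[683,430],[490,395],[642,108],[598,290]],[.48,-.135,0.2])
m=fit([[.042,-.092,.024],[-.042,-.092,.024],[0,.084,.03],[0,-.092,.024]],
 [[365,353],[340,466],[95,350],[352,408]],[[312,196],[204,278],[55,50],[255,236]],[.43,.14,-.24])
E
```

```text
[ 0.4921 -0.1277  0.2842] 16.3
[[-1.6, -1.1], [-0.9, -1.6], [0.6, 0.9], [-1.2, 1.4], [-0.9, -0.2], [0.3, -0.6], [-0.4, 0.2], [0.9, 4.4], [0.7, 2.5], [-1.2, 1.3], [0.6, -1.1], [0.6, -1.2]]
[ 0.4308  0.1473 -0.2466] -14.1
[[0.0, -0.8], [-1.0, 1.5], [-0.2, 0.1], [-0.4, 0.6], [0.3, -2.2], [-0.4, 1.0], [1.0, 0.9], [0.8, -0.5]]
```

```bash
cat >> h.py <<'E'
from scipy.spatial.transform import Rotation as Ro
M=np.array([.4308,.1473,-.2466]); H=np.array([.4921,-.1277,.2842])
def cur(): s=status.sense();return s,np.array(s["position"]),Ro.from_quat(s["tcp_rot"])
def delta(p,R):
    s,p0,R0=cur();print("shift cm",((p-p0)*100).round(2),"turn deg",np.degrees((R*R0.inv()).as_rotvec()).round(1))
E
python3 - <<'E'
from h import *
s,p,R=cur();print(R.as_matrix().round(2))
y=M[2];mx=np.array([np.cos(y),np.sin(y),0])
g=M[:2]+.038*np.array([np.sin(y),-np.cos(y)]);print("grip",g)
for sg in(1,-1):
    tz=sg*mx;ty=np.array([0,0,-1]);tx=np.cross(ty,tz);delta(np.r_[g,.12],Ro.from_matrix(np.c_[tx,ty,tz]))
E
```

```text
[[ 0.9  -0.    0.44]
 [-0.44 -0.    0.9 ]
 [-0.   -1.   -0.  ]]
grip [0.42152389 0.11044958]
shift cm [ 18.15 -38.42 -11.06] turn deg [  0.   -0.1 -78.2]
shift cm [ 18.15 -38.42 -11.06] turn deg [1.000e-01 0.000e+00 1.018e+02]
```

>>> send_rows:
  motion: "8.5 2.5 -4.5 -1 0 0 -10;8.5 5 -9 -2 0 0 -20;8.5 7.5 -14 -3 0 0 -30;8.5 10 -19 -4 0 0 -40;8.5 12 -24 -5 0 0 -49"

```text
clock: 0.72
position: [0.3604, 0.2529, 0.18]
tcp_rot: [0.561, -0.432, 0.431, -0.56]
ft_force: [1.1, 0.4, -0.8]
width: 0.994
```

>>> send_rows:
  motion: "8.5 2 -5 -2 0 0 -10;8.5 4 -10 -3 0 0 -20;8.5 5.5 -14 -4 0 0 -28;8.5 5.5 -14 -5 0 0 -28;8.5 5.5 -14 -5 0 0 -28"

```text
clock: 1.35
position: [0.4149, 0.1129, 0.1292]
tcp_rot: [-0.44, 0.555, -0.553, 0.439]
ft_force: [-0.4, 0.4, 0.1]
width: 0.995
```

```bash
python3 - <<'E'
from h import *
y=M[2];mx=np.array([np.cos(y),np.sin(y),0])
g=M[:2]+.038*np.array([np.sin(y),-np.cos(y)])
ty=np.array([0,0,-1.]);delta(np.r_[g,.012],Ro.from_matrix(np.c_[np.cross(ty,mx),ty,mx]))
s=cur()[0];print(s["clock"],s["position"],s["qpos"])
a=crop(snapshot("top"),215,200,110,80,4);b=crop(snapshot("side"),180,150,110,120,80/120*4)
cv2.imwrite("pics/c3.png",np.hstack([a,b[:320,:350]]))
E
```

```text
shift cm [  0.66  -0.24 -11.72] turn deg [ 0.  -0.2 -1. ]
1.35 [0.41488879 0.11289835 0.12918126] [ 2.65204249e-01 -2.12700656e-01 -3.05543991e-01  1.48087380e+00
  7.23881175e-04  2.06576196e+00]
```

View pics/c3.png

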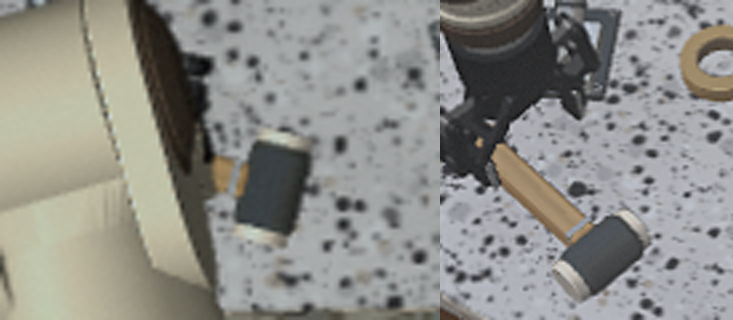

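The gripper straddles the handle from above and the head is clear of it (top crop (272,190)). I'll descend and grip.

>>> send_rows:
  motion: "8.5 0.6 -0.2 -4 0 0 -1;8.5 0.7 -0.2 -8 0 0 -1;8.5 0.7 -0.2 -11 0 0 -1;8.5 0.7 -0.2 -11.7 0 0 -1;8.5 0.7 -0.2 -11.7 0 0 -1"

```text
clock: 2.08
position: [0.4223, 0.1123, 0.0139]
tcp_rot: [-0.436, 0.558, -0.557, 0.435]
ft_force: [-0.1, -0.8, -1.1]
width: 0.996
```

>>> send_rows:
  motion: "0 0 0 0 0 0 0;0 0 0 0 0 0 0;0 0 0 0 0 0 0;0 0 0 0 0 0 0;0 0 0 0 0 0 0"
  squeeze: 110

```text
clock: 2.7
position: [0.4228, 0.1124, 0.0148]
tcp_rot: [-0.435, 0.557, -0.557, 0.436]
ft_force: [-1.7, -0.6, 6.2]
width: 0.285
```

>>> send_rows:
  motion: "0 0 0 3 0 0 0;0 0 0 7 0 0 0;0 0 0 11 0 0 0;0 0 0 14 0 0 0;0 0 0 14 0 0 0"

```text
clock: 3.32
position: [0.4237, 0.1126, 0.1561]
tcp_rot: [0.434, -0.557, 0.557, -0.436]
ft_force: [-1.3, 0.6, -5.4]
width: 0.283
```

```bash
cat >> h.py <<'E'
def strike(back,H=H,seat=0.026):
    "tool target with face `back` metres off the nominal pin tip, along pin axis"
    a=np.radians(50);Rh=Ro.from_euler("z",H[2]).as_matrix();n=Rh@[np.sin(a),0,np.cos(a)]
    b=np.r_[H[:2],0]+Rh@[.038,0,.076]
    ty=Rh@[np.cos(a),0,-np.sin(a)];tx=-Rh[:,1];R=np.c_[tx,ty,n]
    head=b+n*(seat+.042+back)
    return head-.056*tx+.009*ty,Ro.from_matrix(R),n,head
E
python3 - <<'E'
from h import *
for b in(.06,0,-.018):
    p,R,n,h=strike(b);delta(p,R);print(p.round(3),h.round(3),n.round(3))
s=cur()[0];print(s["clock"],s["width"],s["qpos"])
cv2.imwrite("pics/c4.png",snapshot("side")[150:,100:500,::-1])
E
```

```text
shift cm [ 18.89 -14.67  -0.47] turn deg [  0.7 -40.3  29. ]
[ 0.613 -0.034  0.151] [ 0.623 -0.09   0.158] [0.735 0.215 0.643]
shift cm [ 14.47 -15.96  -4.33] turn deg [  0.7 -40.3  29. ]
[ 0.568 -0.047  0.113] [ 0.579 -0.102  0.12 ] [0.735 0.215 0.643]
shift cm [ 13.15 -16.35  -5.48] turn deg [  0.7 -40.3  29. ]
[ 0.555 -0.051  0.101] [ 0.565 -0.106  0.108] [0.735 0.215 0.643]
3.325 0.28317804704438976 [ 2.59227222e-01 -1.98482003e-01 -2.41959493e-01  1.52420044e+00
  7.31856532e-04  2.07454268e+00]
```

View pics/c4.png

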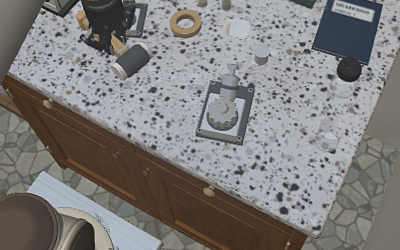

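The mallet is in the hand with its head at (130,60) in the crop. Now I'll swing to the stand-off pose.

>>> send_rows:
  motion: "0 3 -2 3 0 -8 6;0 7 -5 5 0 -16 11.5;0 11 -8 5 0.5 -24 17;0 15 -11 5 0.5 -32 23;0 18.5 -13.5 4 0.7 -39 28"

```text
clock: 4.0
position: [0.6081, -0.0238, 0.1923]
tcp_rot: [-0.343, 0.264, -0.546, 0.718]
ft_force: [0.6, -0.5, -5.0]
width: 0.281
```

```bash
python3 - <<'E'
from h import *
p,R,n,h=strike(.06);delta(p,R);s=cur()[0];print(s["clock"],s["ft_force"],s["qpos"].round(2))
E
```

```text
shift cm [ 0.45 -1.04 -4.09] turn deg [ 0.1 -1.3  0.9]
4.0 [ 0.55557473 -0.45500828 -5.03802671] [-0.16 -0.4  -0.5   0.84  0.27  1.23]
```

>>> send_rows:
  motion: "0 0.4 -1 -2 0.1 -1.3 0.9;0 0.4 -1 -4.1 0.1 -1.3 0.9;0 -0.7 -1.4 -5 0.1 -1.3 0.9;0 -1.8 -1.7 -6 0.1 -1.3 0.9;0 -1.8 -1.7 -6 0.1 -1.3 0.9"

```text
clock: 4.62
position: [0.589, -0.0408, 0.1314]
tcp_rot: [-0.338, 0.254, -0.544, 0.725]
ft_force: [0.3, 0.5, -3.5]
width: 0.285
```

```bash
python3 - <<'E'
from h import *
p,R,n,h=strike(.03);delta(p,R);s=cur()[0];print(s["clock"],s["ft_force"])
R=cur()[2].as_matrix()
T=snapshot("top");S=snapshot("side")
hd=cur()[1]+.056*R[:,0]-.009*R[:,1]
print(hd,h); tip=h-n*.072
for nm in("top","side"): print(nm,pix(nm,[hd,hd+.042*R[:,2],hd-.042*R[:,2],tip,tip-n*.026]).round(1).tolist())
a=crop(T,305,150,80,110,4);b=crop(S,290,170,90,110,4)
cv2.imwrite("pics/c5.png",np.hstack([a,b]))
E
```

```text
shift cm [0.15 0.02 0.07] turn deg [-0. -0.  0.]
4.625 [ 0.27171497  0.46614531 -3.53144017]
[ 0.60052457 -0.09619313  0.14021758] [ 0.6006366  -0.09599568  0.13899319]
top [[333.8, 174.6], [330.5, 161.7], [336.9, 187.1], [339.0, 195.7], [340.9, 203.1]]
side [[338.8, 183.1], [341.8, 164.6], [335.7, 201.4], [333.5, 214.7], [331.7, 225.9]]
```

View pics/c5.png

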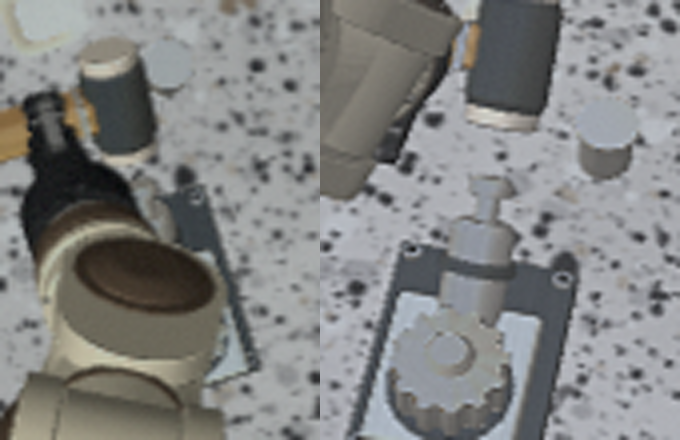

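The face and pin line up within about 2 mm. In the side crop the face is at (500,122) and the pin tip at (490,183), and both match the model. Strike.

>>> send_rows:
  motion: "0 -0.9 -0.25 -0.8 0 0 0;0 -1.9 -0.55 -1.65 0 0 0;0 -2.9 -0.85 -2.5 0 0 0;0 -3.25 -0.95 -2.85 0 0 0;0 -3.25 -0.95 -2.85 0 0 0"

```text
clock: 5.35
position: [0.5581, -0.05, 0.1059]
tcp_rot: [-0.337, 0.251, -0.544, 0.726]
ft_force: [3.7, 4.0, -1.7]
width: 0.284
```

```bash
python3 - <<'E'
from h import *
p,R,n,h=strike(-.016);delta(p,R);s,pp,_=cur();print(s["clock"],s["ft_force"],s["ft_force"]@n,"back",(pp-strike(0)[0])@n,s["moment"])
b=crop(snapshot("side"),290,170,90,90,6)
cv2.imwrite("pics/c6.png",b)
E
```

```text
shift cm [-0.15 -0.05 -0.34] turn deg [-0.   0.3 -0.1]
5.35 [ 3.68361426  4.00772738 -1.74406017] 2.4483820014819297 back -0.012636613622612626 [0.30149838 0.10370252 0.47345896]
```

View pics/c6.png

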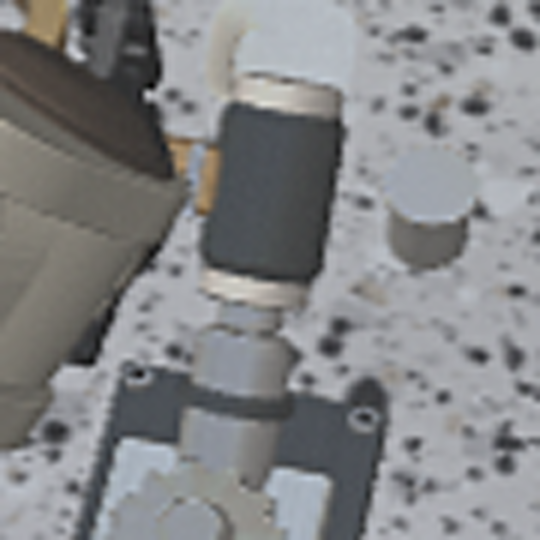

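The pin is nearly in and still under load, with the face at (250,300) and the barrel rim at (248,330). I'll press further along the axis.

>>> send_rows:
  motion: "0 -0.3 -0.1 -0.3 0 0 0;0 -0.5 -0.15 -0.5 0 0 0;0 -0.7 -0.2 -0.7 0 0 0;0 -0.7 -0.2 -0.7 0 0 0;0 -0.7 -0.2 -0.7 0 0 0"

```text
clock: 6.02
position: [0.5548, -0.0505, 0.1046]
tcp_rot: [-0.334, 0.246, -0.544, 0.73]
ft_force: [20.1, 10.8, 2.4]
width: 0.288
```

```bash
python3 - <<'E'
from h import *
p,R,n,h=strike(-.016);delta(p,R);s,pp,_=cur();print(s["clock"],s["ft_force"],s["ft_force"]@n,"back",(pp-strike(0)[0])@n,s["moment"])
E
```

```text
shift cm [ 0.19  0.   -0.21] turn deg [-0.   1.  -0.4]
6.025 [20.05806036 10.82867043  2.35450039] 18.588347327951382 back -0.016063569390424495 [ 1.60248683 -3.26607202  1.77504337]
```

>>> send_rows:
  motion: "0 0.4 0.1 0.3 0 0 0;0 0.9 0.25 0.8 0 0 0;0 1.6 0.5 1.5 0 0 0;0 2.4 0.7 2.2 0 0 0;0 2.4 0.7 2.2 0 0 0"

```text
clock: 6.65
position: [0.5795, -0.0434, 0.1275]
tcp_rot: [-0.334, 0.245, -0.544, 0.73]
ft_force: [0.4, 0.8, -4.7]
width: 0.282
```

```bash
python3 - <<'E'
from h import *
p,R,n,h=strike(.01);delta(p,R);s,pp,_=cur();print(s["clock"],s["ft_force"],"back",(pp-strike(0)[0])@n)
Rh=Ro.from_euler("z",H[2]).as_matrix();b=np.r_[H[:2],0]+Rh@[.038,0,.076]
print(((pix("side",[b,b+.01*n,b+.028*n])-[290,170])*6).round())
cv2.imwrite("pics/c7.png",crop(snapshot("side"),290,170,90,90,6))
E
```

```text
shift cm [-0.37 -0.15 -0.82] turn deg [-0.   1.1 -0.5]
6.65 [ 0.35399062  0.81775361 -4.66999123] back 0.0183540341992953
[[250. 335.]
 [254. 309.]
 [262. 263.]]
```

View pics/c7.png

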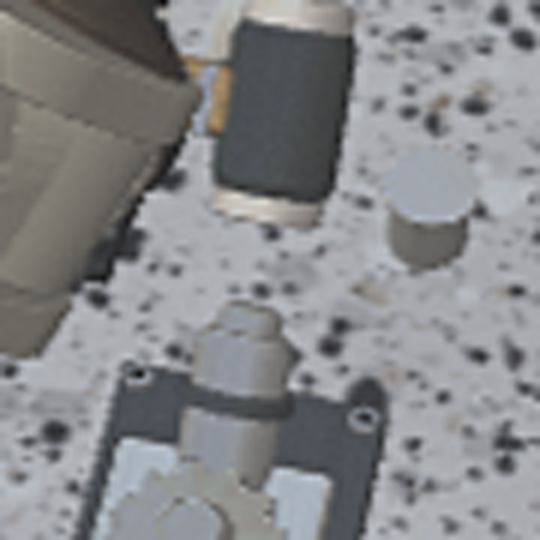

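The pin's head is seated flush on the barrel. Its top is at (250,308) against a predicted (254,309) for home, and no shank shows. The mallet goes back to where it lay.

>>> send_rows:
  motion: "0 1.5 0.5 3 0 0 0;0 1 2 6 0 8 -5.5;0 -2.5 5 7.5 0 16 -11.5;0 -6.5 8 7.5 0 24 -17;0 -10.5 11 6 0 32 -23"

```text
clock: 7.32
position: [0.4735, 0.0676, 0.1885]
tcp_rot: [0.414, -0.498, 0.565, -0.512]
ft_force: [1.3, -0.3, -6.4]
width: 0.285
```

```bash
python3 - <<'E'
from h import *
delta(np.array([.4228,.1124,.1]),Ro.from_quat([-.435,.557,-.557,.436]));print(cur()[0]["clock"])
E
```

```text
shift cm [-5.07  4.48 -8.85] turn deg [-0.5  9.5 -6.1]
7.325
```

>>> send_rows:
  motion: "0 -2.5 2.2 -2 -0.3 6 -4;0 -5 4.5 -5 -0.5 9.5 -6;0 -5 4.5 -9 -0.5 9.5 -6;0 -5 4.5 -11 -0.5 9.5 -6;0 -5 4.5 -11 -0.5 9.5 -6"

```text
clock: 7.95
position: [0.4226, 0.1125, 0.0771]
tcp_rot: [-0.436, 0.557, -0.556, 0.436]
ft_force: [-0.7, -0.9, -4.7]
width: 0.279
```

```bash
python3 - <<'E'
from h import *
delta(np.array([.4228,.1124,.0148]),Ro.from_quat([-.435,.557,-.557,.436]));print(cur()[0]["clock"])
b=crop(snapshot("side"),170,160,120,110,5);cv2.imwrite("pics/c8.png",b)
E
```

```text
shift cm [ 0.02 -0.01 -6.23] turn deg [-0.  -0.1 -0.1]
7.95
```

View pics/c8.png

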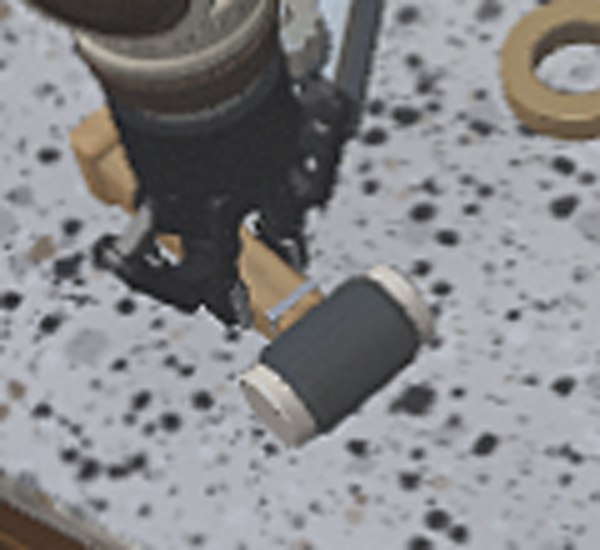

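The mallet hangs level and close to its original attitude, with the head at (340,355). I'll lower it gently.

>>> send_rows:
  motion: "0 0 0 -2 0 0 0;0 0 0 -4 0 0 0;0 0 0 -5.2 0 0 0;0 0 0 -5.8 0 0 0;0 0 0 -6 0 0 0"

```text
clock: 8.62
position: [0.4237, 0.1126, 0.0189]
tcp_rot: [-0.435, 0.557, -0.557, 0.437]
ft_force: [-0.6, -0.5, -5.4]
width: 0.277
```

>>> send_rows:
  motion: "0 0 0 -0.2 0 0 0;0 0 0 -0.3 0 0 0;0 0 0 -0.3 0 0 0;0 0 0 -0.3 0 0 0;0 0 0 -0.3 0 0 0"

```text
clock: 9.25
position: [0.4238, 0.1126, 0.016]
tcp_rot: [-0.435, 0.557, -0.557, 0.437]
ft_force: [0.2, -0.1, -4.1]
width: 0.281
```

>>> send_rows:
  motion: "0 0 0 -0.1 0 0 0;0 0 0 -0.2 0 0 0;0 0 0 -0.25 0 0 0;0 0 0 -0.25 0 0 0;0 0 0 -0.25 0 0 0"

```text
clock: 9.88
position: [0.4239, 0.1127, 0.0147]
tcp_rot: [-0.435, 0.557, -0.557, 0.437]
ft_force: [-5.2, -0.9, 10.0]
width: 0.282
```

In contact, so I'll open and rise straight up.

>>> send_rows:
  motion: "4 0 0 0 0 0 0;8.5 0 0 0 0 0 0;8.5 0 0 0 0 0 0;8.5 0 0 0 0 0 0;8.5 0 0 0 0 0 0"
  squeeze: 20

```text
clock: 10.5
position: [0.4239, 0.1127, 0.0147]
tcp_rot: [-0.435, 0.557, -0.557, 0.437]
ft_force: [1.0, 0.5, 0.7]
width: 1.0
```

>>> send_rows:
  motion: "8.5 0 0 2 0 0 0;8.5 0 0 6 0 0 0;8.5 0 0 11 0 0 0;8.5 0 2 16 0 0 0;8.5 0 4 20 0 0 0"

```text
clock: 11.12
position: [0.4241, 0.1531, 0.2169]
tcp_rot: [0.434, -0.557, 0.557, -0.437]
ft_force: [-0.4, -0.6, -0.2]
width: 0.994
```

>>> send_rows:
  motion: "8.5 -2 5 1 0 0 0;8.5 -4 10 1 0 0 0;8.5 -4 12 1 0 0 0;8.5 -4 12 1 0 0 0;8.5 -4 12 1 0 0 0"

```text
clock: 11.75
position: [0.3844, 0.2723, 0.2266]
tcp_rot: [0.434, -0.557, 0.557, -0.437]
ft_force: [-0.0, -0.3, -0.2]
width: 0.989
```

```bash
python3 - <<'E'
from h import *
s=cur()[0];print(s["clock"],s["ft_force"],s["width"])
cv2.imwrite("pics/c9.png",crop(snapshot("side"),150,150,320,170,2.4))
E
```

```text
11.75 [-0.01897258 -0.28197022 -0.2068992 ] 0.9892589691589485
```

View pics/c9.png

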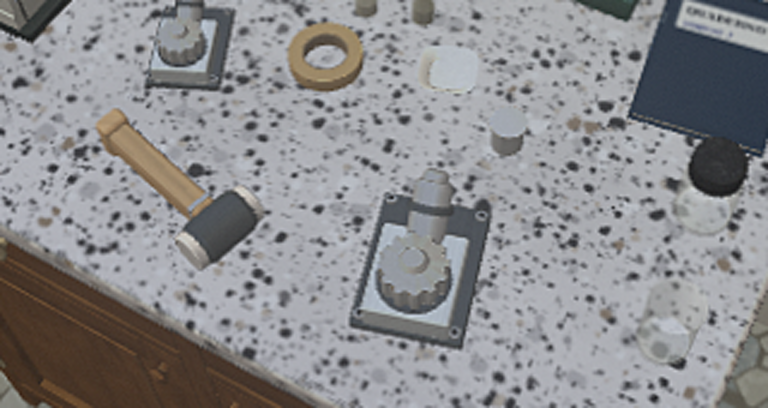

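The mallet lies flat with its head at (220,225), the pin is seated at (434,178), and the tape, jar and beaker haven't moved. I'm handing in.

```bash
python3 -c "
from rig import env
print(env.hand_in())"
```

```text
the job is handed in; nothing more can be done
None
```

I picked up the mallet and struck the pin square with one face at roughly 0.1 m/s. I then pressed the pin the rest of the way along its axis, laid the mallet back where it had been, let go and handed in at about 12 s. No verdict was reported.

- **Pin:** the last pictures show its head flush on the barrel with no shank visible. In the crop the tip was at (250,308), and the model puts a home pin at (254,309). While pressing, the push reached about 21 N along the axis, more than the 8 to 10 N it takes to move the pin.
- **Square to the pin:** by the tool readings, the tool stayed within about 1° of the intended striking angle. The pin's speed was never measured directly.
- **Mallet and bystanders:** the mallet lies flat and clear of the gripper, and the force on the tool is near zero. The beaker, tape roll and jar look unmoved by eye; I did not measure their positions.
- **What disagreed:**
  - The first blow left the tool 3 to 4 mm short of full depth, so the second press was needed.
  - The pressing force was more sideways than the pin's axis, which I put down to friction and give in the arm.
  - One holder corner in the side view was 4 px off my fit, probably a misreading.

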